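# Let the courier in and hold up the sign-off board

### The job

Press the door-release treadle all the way down to its stop to let the courier in, and let it spring back up. Then draw the clipboard out of its slotted rack and hold it up to be signed: clip end uppermost, leaned about halfway between upright and flat so that its paper side faces up at a slant, and its lower edge at least 10 cm above the shelf top. Finish while still holding the board there, keeping still and clear of the rack, and leave the other things on the shelf where they are.

Things in the scene. Friction and masses are not known exactly. Their poses are not given: they have to be found in the camera images.
- treadle (a joint): Angle of the sprung treadle plate: 0 = at rest (raised), 0.26 rad = fully down on its stop; it springs back by itself. Pressing at the pad takes about 2 N to start and 5 N at the stop.
- treadle_pad (a point): Pressing point: centre of the top of the black rubber pad (55 x 54 mm) near the free, raised end of the silver treadle plate (115 mm long, 60 mm wide), which rises towards the robot from its hinge on a flat dark steel base. The point is 85 mm from the hinge, 53 mm above the shelf at rest and 31 mm above it at the stop (22 mm travel; it moves 5 mm away from the hinge on the way down). x axis level, from the pad towards the hinge; z up.
- rack: Fixed rack: wooden block 44 x 150 mm and 70 mm high on a dark steel base plate 100 x 150 x 10 mm, with one slot 8 mm wide, 122 mm long and 60 mm deep (slot floor 10 mm above the shelf) in which the clipboard stands. Origin at the centre of its underside, on the shelf; x across the slot, pointing to the side that the paper faces; y along the slot; z up.
- board: Small dark brown clipboard, panel 5 mm thick, 110 mm wide, 150 mm high, 150 g or so, standing upright in the rack's slot, loose by 1.5 mm on each side. Origin at the middle of its lower edge; z along the board up to the clip; x square to the board, out of its white paper side (which faces roughly away from the robot); y across the board.
- board_clip (a point): Centre of the clipboard's steel clip block, the place to grip: 14 mm thick (along x), 60 mm wide (along y), 32 mm high (along z), at the top of the board, 156 mm above its lower edge; axes as the board's. The block's top is 16 mm above this point. Just under the block, on the paper side, is a thin steel jaw.
- jar_mid (a point): Clear glass jar with clip-on lid, 80 mm diameter, 106 mm high, standing; its middle, 50 mm up. Bystander.
- parcel_mid (a point): Cardboard parcel 130 x 100 x 70 mm; its centre. Bystander.
- padlock_mid (a point): Steel padlock lying flat with a small brass key in it, about 110 x 48 x 20 mm; centre of the lock body. Bystander.
- doorstop_mid (a point): Blue silicone door stop wedge, 110 x 42 x 31 mm; near its centre. Bystander.
- fob_mid (a point): Black parcel locker fob with a yellow spot, 36 mm disc 7 mm thick, with a key ring; centre of the disc. Bystander.

How it is judged:
By the outcome, as a careful person would: the job done as asked, in the order asked, and still so for the second after the job is handed in, while the arm keeps its last pose, push and grip.
It also fails if it takes over 54 s, if anything falls off the work surface, if the arm or the gripper's body presses on something with over 40 N, if the wrist force passes 120 N, or if a joint passes its speed limit or range.

### The arm

A 7-joint arm with a two-finger parallel gripper is mounted at the origin on the work surface. World frame = base frame: x ahead of the robot, y to its left, z up, the work surface at z = 0. Lengths are in mm, angles in rad, forces in N, time in s.
With the tool pointing down it reaches from about 400 to 875 mm from the base axis. Payload 4.4 kg.
Tool frame: the origin (TCP) lies at the very end of the fingers, on their centre line; the grasp point (between the pads) lies 19 mm behind it; z points along the fingers, y is the line along which they close (so a half turn about z gives the same grasp; the last joint's range is limited). The gripper opens to 85 mm and grips with 20 to 120 N. Pads are 22 mm wide; open, the fingers measure 114 mm over their backs; the gripper's body (76 mm by 85 mm) begins 54 mm behind the grasp point. The pads swing forward as they close: fully open they stand 13 mm farther back than shut.
Start: joints at [1.175, 0.628, 0.038, 1.517, -0.027, 0.996, -0.02], TCP at [210.534, -614.975, 206.613] pointing down, gripper open.
Joint ranges: [-3.06, 3.06], [-0.37, 2.12], [-1.25, 1.32], [0.18, 2.47], [-1.1, 4.24], [0.23, 1.98], [-2.94, 2.94]. Speed limits (rad/s): [2.57, 2.57, 3.14, 3.14, 3.14, 3.14, 3.14].

### API

Orientations are given as [roll, pitch, yaw] about the fixed x, y, z axes, in that order (R = Rz(yaw) Ry(pitch) Rx(roll)).
In Python, from cell import ctrl gives the robot as it stands.
- The arm moves only by the tool step_arm, never from a script. Its argument "series" is a list that holds one entry, the list of rows, each a list of 7 numbers: the turn, a rotation vector about the tool's x, y, z as a fraction of full scale, then the shift along the tool's x, y, z as a fraction of full scale, then the closure, from 0 (fully open) to 1 (shut). In form: [[[ax, ay, az, tx, ty, tz, gripper], ...]]. A call has 1 to 12 rows; each row shifts and turns the commanded pose from where the row before left it, along the tool's axes as they then stand; what a row does not reach is not made up. Full scale, the value 1, is 150 mm for a shift and 45 degrees for a turn. A row lasts 1/10 s, in which the tool goes at most 50 mm and 8.59 degrees, less where a joint would pass 70% of its speed; a pose out of reach is approached as far as the arm can. A call with a number of a shift or a turn outside -1 to 1 is refused whole. A call with a gripper value outside its range is refused whole. The fingers move at their own pace and stop on an object; the grip force is fixed at half the most. Time passes only in rows, so rows that do not move let the fingers close. It gives the time, the measured TCP pose, the force, the opening and the grip force at its end, in the units of the state.
- ctrl.read_state(): the state, without advancing time (a new reading comes with each control period).
- ctrl.get_image(name): name is "scene" or "side" or "wrist"; returns a dict with "img" (480x640x3 uint8, red, green, blue), "fx", "fy", "cx", "cy" (pixels), "dist" ([k1, k2, p1, p2, k3] as OpenCV has them; the pictures are not rectified), "R" (3x3) and "t" (3): a world point X has camera coordinates R X + t. Camera axes: x right, y down, z forward; pixel columns grow to the right and rows downward; lengths in mm; the calibration is good to about 2 mm. A picture is of the moment at which its call begins. There is no depth.
- ctrl.finish_job(): hands the job in; it is judged then, once.
Trained networks look in a picture, given as the dict that the camera call returned (one of the last four; its "shot" number tells which), for a name from the list of things; names that differ only in an ending like _2 or _b are one class to them, and where a whole thing is asked for, a point or a joint stands for the part that bears it (a point fixed in the world has none). Each returns a list of dicts, best first, with "score" (0 to 1); they miss things now and then, are a little off and sometimes report something else, mostly with a low value. They report only what shows in the picture. A call takes as long as a camera call.
- ctrl.recognise(picture, thing): "centre" ([column, row] in pixels, amid what is visible of it).
The state is a dict: "clock": time; "qpos": joint angles; "qd": joint speeds; "tau": joint torques, N m; "eef_pos": TCP position; "tool_rot": TCP orientation; "force": force on the tool from outside, world axes, zero at the start; "torque": the same for the moment, N m; "width": finger opening in mm; "gripper_force": force on a finger pad.
Only numpy, scipy, OpenCV 4.12 (cv2) and the standard library are available. Lean on these libraries where they do the work, as an engineer would, in place of code of your own. Each camera call takes 0.05 s, during which the arm holds its last target. There are 200 camera calls.

## Working session

There is one attempt and no reset: what is moved stays moved. The work goes in short steps, Python scripts to look and compute and a tool call to move; the robot and the scene stay as the last step left them, time stands still between calls to the robot, and variables do not carry over. Pictures are saved under pics/ and viewed, at most 10 in all, crops included, and the job is handed in when it is done.

Besides the shell and the picture viewer there is one more tool, called after "Call:" in YAML: its name, and indented under it one key for each argument. step_arm: Moves the arm, as the interface text tells. Shift numbers are shares of 150 mm and turn numbers shares of 45 degrees, none past 1 either way. Its arguments: {"type":"object","properties":{"series":{"type":"array","items":{"type":"array","items":{"type":"array","items":{"type":"number","minimum":-1,"maximum":1}}}}},"required":["series"]}

```bash
mkdir -p pics; ls
cat > h.py <<'E'
import numpy as np, cv2, pickle
from cell import ctrl
def shot(cam,name=None):
    p=ctrl.get_image(cam)
    if name: cv2.imwrite(f'pics/{name}.png',cv2.cvtColor(p['img'],cv2.COLOR_RGB2BGR)); pickle.dump(p,open(f'pics/{name}.pkl','wb'))
    return p
def KD(p): return np.array([[p['fx'],0,p['cx']],[0,p['fy'],p['cy']],[0,0,1.]]),np.array(p['dist'],float)
def ray(p,uv):
    K,D=KD(p); x=cv2.undistortPoints(np.array([[uv]],float),K,D)[0,0]
    R=np.array(p['R']);return -R.T@np.array(p['t']),R.T@np.array([x[0],x[1],1])
def atz(p,uv,z):
    o,d=ray(p,uv); return o+d*(z-o[2])/d[2]
def proj(p,X):
    K,D=KD(p); return cv2.projectPoints(np.array(X,float).reshape(-1,3),cv2.Rodrigues(np.array(p['R']))[0],np.array(p['t'],float),K,D)[0][:,0]
def tri(obs):
    A=np.zeros((3,3));b=np.zeros(3)
    for p,uv in obs:
        o,d=ray(p,uv);d/=np.linalg.norm(d);M=np.eye(3)-np.outer(d,d);A+=M;b+=M@o
    return np.linalg.solve(A,b)
E
python3 - <<'E'
from h import *
np.set_printoptions(precision=1,suppress=True)
for c in ['scene','side']:
    p=shot(c,c); print(c,-np.array(p['R']).T@p['t'])
    for t in ['treadle_pad','rack','board','board_clip','jar_mid','parcel_mid','padlock_mid','doorstop_mid','fob_mid']:
        r=ctrl.recognise(p,t); print(t,[(np.round(a['centre']),round(a['score'],2)) for a in r[:2]])
print(ctrl.read_state())
E
```

```text
pics
scene [1341.7  577.4 1205.3]
treadle_pad [(array([267., 213.]), 0.8)]
rack [(array([397., 283.]), 0.85), (array([225., 163.]), 0.63)]
board [(array([402., 256.]), 0.69)]
board_clip [(array([401., 252.]), 0.74)]
jar_mid [(array([225., 162.]), 0.94)]
parcel_mid [(array([482., 338.]), 0.7)]
padlock_mid [(array([198., 271.]), 0.84)]
doorstop_mid [(array([347., 363.]), 0.87)]
fob_mid [(array([270., 310.]), 0.59)]
side [105.2 483.9 936.7]
treadle_pad [(array([408., 239.]), 0.86)]
rack [(array([306., 360.]), 0.72)]
board [(array([306., 330.]), 0.61), (array([475., 203.]), 0.25)]
board_clip [(array([301., 330.]), 0.78)]
jar_mid [(array([477., 205.]), 0.68)]
parcel_mid [(array([200., 424.]), 0.71)]
padlock_mid [(array([337., 195.]), 0.54), (array([304., 360.]), 0.54)]
doorstop_mid [(array([220., 298.]), 0.61)]
fob_mid [(array([287., 247.]), 0.69), (array([409., 235.]), 0.34)]
{'clock': 1.0, 'qpos': array([ 1.2,  0.6,  0. ,  1.5, -0. ,  1. , -0. ]), 'qd': array([-0.,  0., -0.,  0.,  0.,  0.,  0.]), 'tau': array([  0. , -56.3,   1.2, -19.4,   0. ,   0. ,  -0. ]), 'eef_pos': array([ 210.5, -615. ,  206.6]), 'tool_rot': array([ 3.1, -0. ,  0.3]), 'force': array([-1.2, -0.4,  0.3]), 'torque': array([ 0., -0.,  0.]), 'gripper_force': 0.0, 'width': 85.68645472121688}
```

View pics/scene.png

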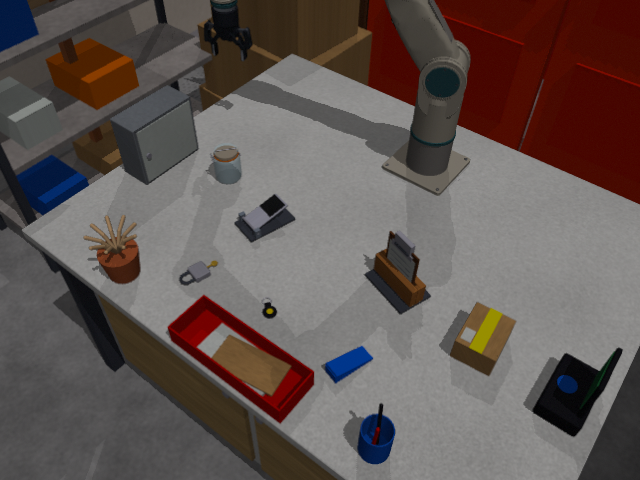

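View pics/side.png

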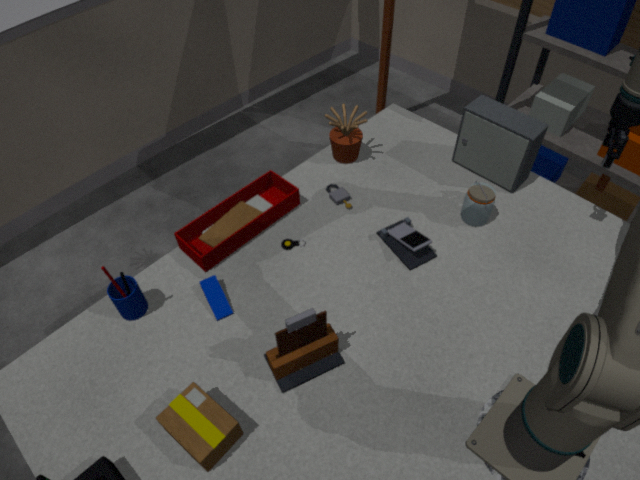

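Run:
```python
from h import *
np.set_printoptions(precision=1,suppress=True)
a,b=[pickle.load(open(f'pics/{c}.pkl','rb')) for c in ('scene','side')]
for n,u,v in [('pad',(267,213),(408,239)),('clip',(401,252),(301,330)),('jar',(225,162),(477,205)),('parcel',(482,338),(200,424)),('padlock',(198,271),(337,195)),('stop',(347,363),(220,298)),('fob',(270,310),(287,247))]:
    X=tri([(a,u),(b,v)]); print(n,X,proj(a,X)[0]-u)
print(ctrl.read_state()['tool_rot'].tolist())
```

```text
pad [ 498.9 -229.8   29.1] [0. 0.]
clip [467.3 182.5 125.7] [0.8 0.7]
jar [ 428.2 -453.9   44.7] [0.8 1.3]
parcel [500.7 439.1  33.2] [-0.1 -0. ]
padlock [ 759.  -241.5   11.4] [0.5 0.6]
stop [731.9 214.5  -3.4] [-0.6 -0.5]
fob [730.8 -17.1  -1.5] [1.3 1.4]
[3.1415602214929446, -4.7625157169939314e-05, 0.3297941871415637]
```

The pictures show the treadle at scene (265,215) / side (408,242), and the rack with the board at scene (400,275) / side (305,345). The parcel, jar and other bystanders are well apart. I'll zoom in on those two.

Run:
```python
import cv2,numpy as np
a=cv2.imread('pics/scene.png');b=cv2.imread('pics/side.png')
# crops of 80x60 (x5) treadle, 100x75 (x4) rack
c=[cv2.resize(i[y:y+h,x:x+w],(400,300),interpolation=cv2.INTER_CUBIC) for i,x,y,w,h in [(a,225,185,80,60),(b,368,212,80,60),(a,350,227,100,90),(b,255,302,100,90)]]
c=[np.clip(k.astype(float)*1.5,0,255).astype(np.uint8) for k in c]
cv2.imwrite('pics/crops.png',np.vstack([np.hstack(c[:2]),np.hstack(c[2:])]))
```

```text
(no output)
```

View pics/crops.png

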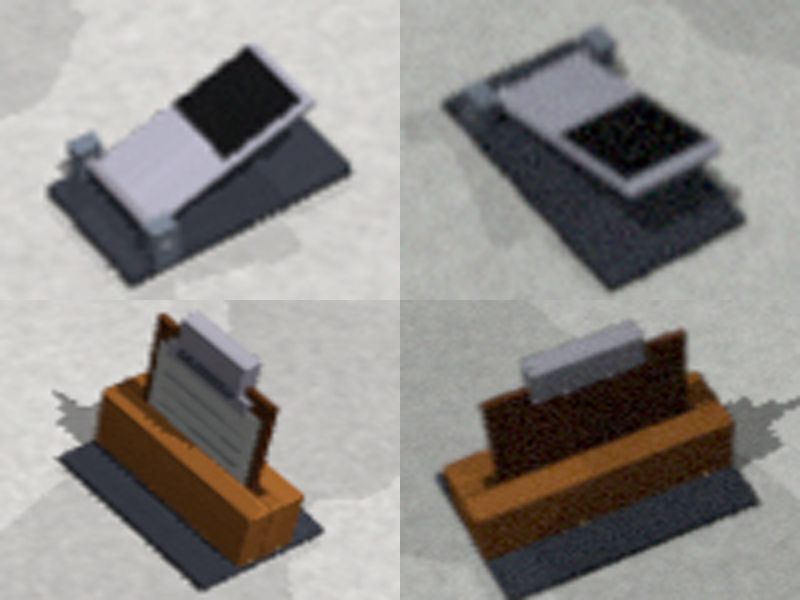

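The top crops show the treadle pad centred at scene (273.6,205) / side (415,239.6). The bottom crops show the rack with the clip at scene (405,240) for its top and side (300.5,317), and the paper on the far side.

Run:
```python
from h import *
np.set_printoptions(precision=1,suppress=True)
a,b=[pickle.load(open(f'pics/{c}.pkl','rb')) for c in ('scene','side')]
A=lambda x,y:(225+x/5,185+y/5); B=lambda x,y:(368+(x-400)/5,212+y/5)
C=lambda x,y:(350+x/4,227+(y-300)*.3); D=lambda x,y:(255+(x-400)/4,302+(y-300)*.3)
for n,u,v in [('pad',A(243,101),B(637,138)),('free',A(282,73),B(673,169)),('hinge',A(120,193),B(542,72)),('cliptop',C(220,342),D(583,350)),('boardTopL',C(277,405),D(484,402)),('boardTopR',C(160,315),D(685,332))]:
    X=tri([(a,u),(b,v)]); print(n,X,proj(a,X)[0]-u)
print('pad z53',atz(a,A(243,101),53),atz(b,B(637,138),53))
p,q=atz(a,C(100,393),70),atz(a,C(245,515),70); print('front top',p,q,np.linalg.norm(p-q),np.degrees(np.arctan2(*(q-p)[1::-1])))
p,q=atz(b,D(732,430),70),atz(b,D(480,518),70); print('back top',p,q,np.linalg.norm(p-q),np.degrees(np.arctan2(*(q-p)[1::-1])))
# cardinal base corners z10
p,q=atz(a,C(58,458),10),atz(a,C(203,590),10); print('base front',p,q,np.linalg.norm(p-q),np.degrees(np.arctan2(*(q-p)[1::-1])))
p,q=atz(b,D(760,500),10),atz(b,D(512,597),10); print('base back',p,q,np.linalg.norm(p-q),np.degrees(np.arctan2(*(q-p)[1::-1])))
p=shot('wrist');print(np.array(p['R']),-np.array(p['R']).T@p['t'])
```

```text
pad [ 476.  -225.3   46.6] [-0.3 -0.4]
free [ 448.8 -218.7   50.8] [-0.1 -0.2]
hinge [ 553.2 -250.9   18.6] [-0.3 -0.4]
cliptop [466.1 183.6 173.5] [-0.1 -0.1]
boardTopL [483.  235.1 158. ] [-0.3 -0.2]
boardTopR [448.1 132.  152.4] [-0.2 -0.2]
pad z53 [ 481.5 -219.1   53. ] [ 473.6 -222.1   53. ]
front top [471.  112.1  70. ] [513.6 246.4  70. ] 140.93104884211928 72.38988415555504
back top [416.5 130.   70. ] [468.2 261.9  70. ] 141.68976139150095 68.61169518330568
base front [497.7 103.3  10. ] [545.4 244.9  10. ] 149.44880492873594 71.36597245780008
base back [392.2 132.9  10. ] [441.4 271.6  10. ] 147.2124831840598 70.4520792725403
[[ 0.3 -0.9 -0. ]
 [-0.9 -0.3  0.3]
 [-0.3 -0.1 -1. ]] [ 282.1 -591.2  373.8]
```

Call:
step_arm:
  series:
    - [[0, 0, 0, 0.21, -0.16, 0, 1], [0, 0, 0, 0.21, -0.16, 0, 1], [0, 0, 0, 0.21, -0.16, 0, 1], [0, 0, 0, 0.21, -0.16, 0, 1], [0, 0, 0, 0.21, -0.16, 0, 1], [0, 0, 0, 0.21, -0.16, 0, 1], [0, 0, 0, 0.21, -0.16, 0, 1], [0, 0, 0, 0.21, -0.16, 0, 1], [0, 0, 0, 0.21, -0.16, 0, 1], [0, 0, 0, 0.21, -0.16, 0, 1], [0, 0, 0, 0.21, -0.16, 0, 1], [0, 0, 0, 0.21, -0.16, 0, 1]]

```text
clock: 2.25
eef_pos: [475.8, -218.7, 206.9]
tool_rot: [3.141, -0.0, 0.33]
force: [-0.3, -0.6, 0.2]
width: 0.2
gripper_force: 0.0
```

Call:
step_arm:
  series:
    - [[0, 0, 0, 0, 0, 0.2, 1], [0, 0, 0, 0, 0, 0.2, 1], [0, 0, 0, 0, 0, 0.2, 1], [0, 0, 0, 0, 0, 0.1, 1], [0, 0, 0, 0, 0, 0, 1], [0, 0, 0, 0, 0, 0, 1]]

```text
clock: 2.85
eef_pos: [475.3, -220.2, 102.0]
tool_rot: [3.141, -0.0, 0.33]
force: [0.9, -0.2, -0.4]
width: -0.3
gripper_force: 0.0
```

Run:
```python
from h import *
np.set_printoptions(precision=2,suppress=True)
s=ctrl.read_state();print(s['qpos'],s['eef_pos'],s['tool_rot'])
p=shot('wrist','w1');a=shot('side','s1')
i=[cv2.imread('pics/w1.png'),cv2.imread('pics/s1.png')]
X=s['eef_pos'];u=proj(p,X)[0];v=proj(a,X)[0];print(u,v,proj(p,[[477,-221,53]]))
i[0]=cv2.resize(i[0],(400,300))
x,y=int(v[0])-60,int(v[1])-40;i[1]=cv2.resize(i[1][max(y,0):max(y,0)+90,x:x+120],(400,300),interpolation=cv2.INTER_CUBIC)
print(x,max(y,0));cv2.imwrite('pics/c1.png',np.clip(np.hstack(i)*1.5,0,255))
```

```text
[ 0.38  0.6   0.01  1.97 -0.01  0.57 -0.85] [ 475.26 -220.24  101.96] [ 3.14 -0.    0.33]
[314.53 288.86] [417.15 226.56] [[317.1  249.77]]
357 186[ WARN:0@1.105] global loadsave.cpp:1063 imwrite_ Unsupported depth image for selected encoder is fallbacked to CV_8U.
```

View pics/c1.png

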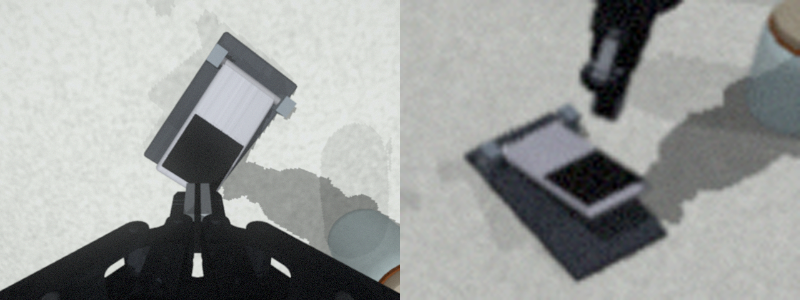

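In the wrist view the pad is centred at about (325,238), just ahead of the closed fingertips. The side view shows the fingertips above the pad, with the jar clear.

Run:
```python
from h import *
p=pickle.load(open('pics/w1.pkl','rb'))
for q in [(203,149),(197,115),(243,145),(163,148)]: print(atz(p,(q[0]*1.6,q[1]*1.6),53 if q[0]==203 else 57 if q[0]==163 else 46))
```

```text
[ 484.56736139 -222.8545715    53.        ]
[ 510.06482186 -208.61359248   46.        ]
[ 497.73205169 -256.52214216   46.        ]
[ 475.48707282 -189.6076505    57.        ]
```

Call:
step_arm:
  series:
    - [[0, 0, 0, 0.01, 0.02, 0.15, 1], [0, 0, 0, 0, 0, 0.15, 1], [0, 0, 0, 0, 0, 0.04, 1], [0, 0, 0, 0, 0, 0.04, 1], [0, 0, 0, 0, 0, 0.04, 1], [0, 0, 0, 0, 0, 0, 1]]

```text
clock: 3.55
eef_pos: [477.4, -222.5, 38.7]
tool_rot: [3.141, -0.0, 0.33]
force: [-0.7, 0.6, -1.1]
width: 0.3
gripper_force: 0.0
```

Call:
step_arm:
  series:
    - [[0, 0, 0, 0, 0, 0.02, 1], [0, 0, 0, 0, 0, 0.01, 1], [0, 0, 0, 0, 0, 0.01, 1], [0, 0, 0, 0, 0, 0, 1]]

```text
clock: 3.95
eef_pos: [477.3, -222.4, 32.6]
tool_rot: [-3.142, 0.0, 0.33]
force: [-0.1, 0.7, -0.2]
width: 0.0
gripper_force: 0.0
```

Run:
```python
from h import *
s=ctrl.read_state();print(s['force'],s['tau'],s['eef_pos'])
p=shot('wrist','w2');a=shot('side','s2');b=shot('scene','c2')
i=[cv2.imread(f'pics/{n}.png') for n in('w2','s2','c2')]
i=[cv2.resize(i[0],(400,300)),cv2.resize(i[1][196:286,355:475],(400,300),interpolation=cv2.INTER_CUBIC),cv2.resize(i[2][160:250,210:330],(400,300),interpolation=cv2.INTER_CUBIC)]
i.append(i[0]*0)
cv2.imwrite('pics/v2.png',np.clip(np.vstack([np.hstack(i[:2]),np.hstack(i[2:])])*1.7,0,255).astype(np.uint8))
```

```text
[-0.08950645  0.72863485 -0.16598169] [ 9.23698499e-04 -5.09962463e+01  8.42335504e-01 -9.48378325e+00
  5.78531224e-03 -2.96006491e-02 -1.36207523e-04] [ 477.26830675 -222.42398505   32.59056853]
```

View pics/v2.png

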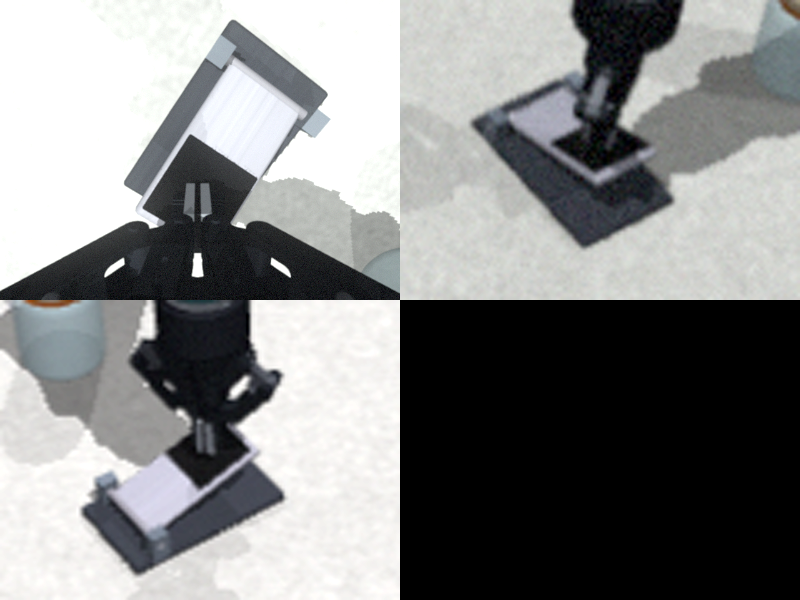

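The fingers are right over the pad centre, but the plate looks almost unpressed. I'll check where the fingertips really are.

Run:
```python
from h import *
np.set_printoptions(precision=1,suppress=True)
p,a,b=[pickle.load(open(f'pics/{n}.pkl','rb')) for n in('w2','s2','c2')]
X=[477.3,-222.4,32.6]
for c in (p,a,b): print(proj(c,X), proj(c,[477.3,-222.4,51.6]))
print(tri([(a,(416.5,245.5)),(b,(272,205.6))]))
# base plate corners at shelf level, scene & side
print(tri([(b,(210+283*.3,160+195*.3)),(a,(355+272*.3,196+200*.3))]))
print(tri([(b,(210+137*.3,160+273*.3)),(a,(355+72*.3,196+122*.3))]))
```

```text
[[314.5 288.9]] [[314.4 308.7]]
[[413.2 244. ]] [[414.2 239.1]]
[[274. 209.]] [[273.7 204.2]]
[ 470.2 -232.4   29.3]
[ 420.9 -217.7   -6.6]
[ 588.4 -212.8   -1.5]
```

Call:
step_arm:
  series:
    - [[0, 0, 0, 0, 0, 0.02, 1], [0, 0, 0, 0, 0, 0, 1], [0, 0, 0, 0, 0, 0, 1]]

```text
clock: 4.4
eef_pos: [477.4, -222.5, 29.6]
tool_rot: [3.141, -0.0, 0.33]
force: [0.4, 0.6, 1.4]
width: 0.1
gripper_force: 0.6
```

Call:
step_arm:
  series:
    - [[0, 0, 0, 0, 0, 0.02, 1], [0, 0, 0, 0, 0, 0, 1], [0, 0, 0, 0, 0, 0, 1]]

```text
clock: 4.7
eef_pos: [477.2, -222.4, 26.5]
tool_rot: [-3.142, 0.0, 0.33]
force: [-0.4, -0.4, 2.4]
width: -0.4
gripper_force: 0.8
```

Call:
step_arm:
  series:
    - [[0, 0, 0, 0, 0, 0.02, 1], [0, 0, 0, 0, 0, 0.02, 1], [0, 0, 0, 0, 0, 0.02, 1], [0, 0, 0, 0, 0, 0, 1], [0, 0, 0, 0, 0, 0, 1]]

```text
clock: 5.2
eef_pos: [476.9, -222.3, 17.5]
tool_rot: [-3.141, 0.001, 0.33]
force: [-1.2, 0.2, 4.4]
width: 0.3
gripper_force: 1.4
```

Run:
```python
from h import *
p=shot('wrist','w3');a=shot('side','s3');b=shot('scene','c3')
i=[cv2.imread(f'pics/{n}.png') for n in('w3','s3','c3')]
i=[cv2.resize(i[0],(400,300)),cv2.resize(i[1][196:286,355:475],(400,300),interpolation=cv2.INTER_CUBIC),cv2.resize(i[2][160:250,210:330],(400,300),interpolation=cv2.INTER_CUBIC)]
i.append(cv2.resize(cv2.imread('pics/scene.png')[160:250,210:330],(400,300),interpolation=cv2.INTER_CUBIC))
cv2.imwrite('pics/v3.png',np.clip(np.vstack([np.hstack(i[:2]),np.hstack(i[2:])])*1.7,0,255).astype(np.uint8))
```

```text
(no output)
```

View pics/v3.png

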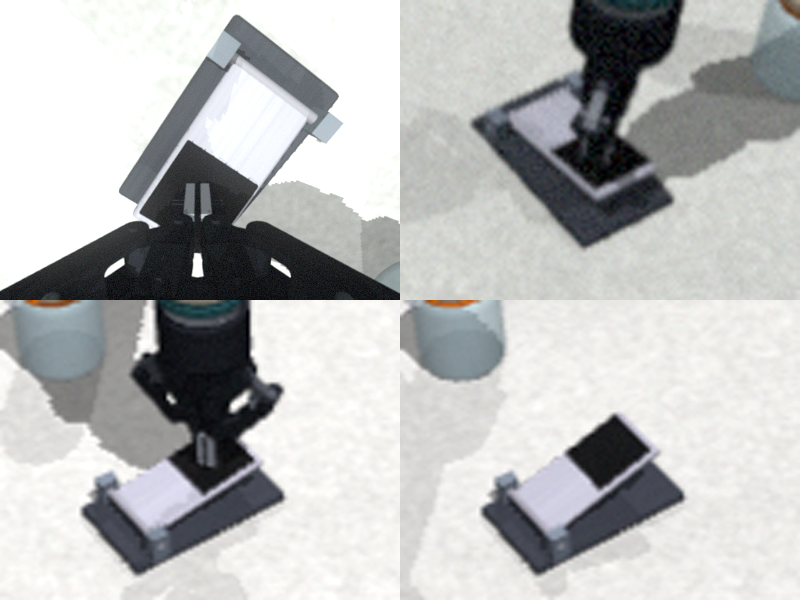

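The plate has started going down, so the fingertips really end about 20 mm behind the reported TCP. I'll keep pressing by force.

Call:
step_arm:
  series:
    - [[0, 0, 0, 0, 0, 0.02, 1], [0, 0, 0, 0, 0, 0.02, 1], [0, 0, 0, 0, 0, 0, 1], [0, 0, 0, 0, 0, 0, 1]]

```text
clock: 5.75
eef_pos: [477.0, -222.3, 11.5]
tool_rot: [-3.141, 0.0, 0.33]
force: [-2.4, 1.1, 3.2]
width: -0.0
gripper_force: 1.8
```

Call:
step_arm:
  series:
    - [[0, 0, 0, 0, 0, 0.02, 1], [0, 0, 0, 0, 0, 0, 1], [0, 0, 0, 0, 0, 0, 1]]

```text
clock: 6.05
eef_pos: [477.2, -222.4, 8.6]
tool_rot: [-3.141, 0.0, 0.33]
force: [-1.9, 1.5, 4.2]
width: -0.0
gripper_force: 2.0
```

Call:
step_arm:
  series:
    - [[0, 0, 0, 0, 0, 0.015, 1], [0, 0, 0, 0, 0, 0, 1], [0, 0, 0, 0, 0, 0, 1]]

```text
clock: 6.35
eef_pos: [477.1, -222.4, 6.5]
tool_rot: [-3.141, 0.0, 0.33]
force: [-2.8, 1.6, 6.8]
width: 0.3
gripper_force: 3.4
```

Call:
step_arm:
  series:
    - [[0, 0, 0, 0, 0, 0.015, 1], [0, 0, 0, 0, 0, 0, 1], [0, 0, 0, 0, 0, 0, 1]]

```text
clock: 6.65
eef_pos: [477.1, -222.4, 5.7]
tool_rot: [3.142, -0.0, 0.33]
force: [-5.7, 2.5, 21.6]
width: -0.3
gripper_force: 10.8
```

Force has risen sharply to 21.6 N, so the treadle is on its stop. Now I release it and travel to above the clip.

Call:
step_arm:
  series:
    - [[0, 0, 0, 0, 0, -0.1, 1], [0, 0, 0, 0, 0, -0.2, 1], [0, 0, 0, 0, 0, -0.2, 1], [0, 0, 0, 0, 0, -0.2, 1], [0, 0, 0, 0, 0, -0.2, 1], [0, 0, 0, 0, 0, -0.2, 1], [0, 0, 0, 0, 0, -0.2, 1], [0, 0, 0, 0, 0, -0.2, 1], [0, 0, 0, 0, 0, -0.1, 1], [0, 0, 0, 0, 0, 0, 1]]

```text
clock: 7.65
eef_pos: [479.8, -223.3, 246.4]
tool_rot: [3.137, -0.005, 0.33]
force: [-0.4, -0.4, -0.3]
width: 0.1
gripper_force: 0.0
```

Call:
step_arm:
  series:
    - [[0, 0, 0, 0.068, -0.214, 0, 0.5], [0, 0, 0, 0.068, -0.214, 0, 0.5], [0, 0, 0, 0.068, -0.214, 0, 0.5], [0, 0, 0, 0.068, -0.214, 0, 0.5], [0, 0, 0, 0.068, -0.214, 0, 0.5], [0, 0, 0, 0.068, -0.214, 0, 0.5], [0, 0, 0, 0.068, -0.214, 0, 0.5], [0, 0, 0, 0.068, -0.214, 0, 0.5], [0, 0, 0, 0.068, -0.214, 0, 0.5], [0, 0, 0, 0.068, -0.214, 0, 0.5], [0, 0, 0, 0.068, -0.214, 0, 0.5], [0, 0, 0, 0.068, -0.214, 0, 0.5]]

```text
clock: 8.85
eef_pos: [468.0, 183.1, 242.7]
tool_rot: [-3.141, 0.001, 0.33]
force: [1.0, 0.7, 0.6]
width: 42.7
gripper_force: 0.0
```

Call:
step_arm:
  series:
    - [[0, 0, -0.165, 0, 0, 0, 0.5], [0, 0, -0.165, 0, 0, 0, 0.5], [0, 0, -0.165, 0, 0, 0, 0.5], [0, 0, -0.165, 0, 0, 0, 0.5], [0, 0, -0.165, 0, 0, 0, 0.5], [0, 0, -0.165, 0, 0, 0, 0.5], [0, 0, -0.165, 0, 0, 0, 0.5], [0, 0, 0, 0, 0, 0, 0.5], [0, 0, 0, 0, 0, 0, 0.5]]

```text
clock: 9.75
eef_pos: [468.2, 181.6, 243.2]
tool_rot: [-3.141, 0.0, 1.234]
force: [-0.2, -0.1, 0.2]
width: 43.0
gripper_force: 0.0
```

Run:
```python
from h import *
np.set_printoptions(precision=2,suppress=True)
s=ctrl.read_state();print(s['qpos'],s['eef_pos'],s['tool_rot'],s['width'])
p=shot('wrist','w4');a=shot('side','s4');b=shot('scene','c4')
for q in (p,a,b): print([(np.round(r['centre'],1),r['score']) for r in ctrl.recognise(q,'board_clip')[:1]])
i=[cv2.imread(f'pics/{n}.png') for n in('w4','s4','c4')]
i=[cv2.resize(i[0],(400,300)),cv2.resize(i[1][282:402,230:390],(400,300),interpolation=cv2.INTER_CUBIC),cv2.resize(i[2][197:317,320:480],(400,300),interpolation=cv2.INTER_CUBIC),cv2.resize(i[2][160:250,210:330],(400,300),interpolation=cv2.INTER_CUBIC)]
cv2.imwrite('pics/v4.png',np.clip(np.vstack([np.hstack(i[:2]),np.hstack(i[2:])])*1.5,0,255).astype(np.uint8))
```

```text
[-0.2   0.39 -0.32  1.87  0.15  0.91 -0.92] [468.18 181.56 243.2 ] [-3.14  0.    1.23] 42.95618780387855
[(array([310.6, 221.7]), 0.66)]
[(array([300.3, 330.7]), 0.89)]
[(array([402.9, 252.8]), 0.76)]
```

View pics/v4.png

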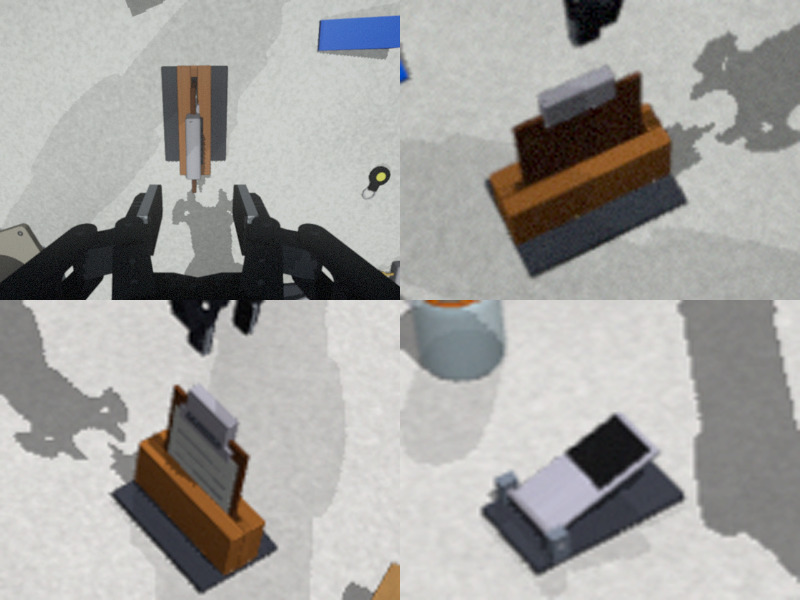

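The treadle is back up. The open fingers hang above the clip; in the wrist view the clip's strip is at about (309,235), roughly aligned with the image column.

Run:
```python
from h import *
np.set_printoptions(precision=1,suppress=True)
p,a,b=[pickle.load(open(f'pics/{n}.pkl','rb')) for n in('w4','s4','c4')]
im=cv2.cvtColor(p['img'],cv2.COLOR_RGB2GRAY)
for r in (190,210,230,250,270,285): print(r,im[r,290:335:2])
print(-np.array(p['R']).T@p['t'])
f=lambda x,y:(x*1.6,y*1.6)
for n,q,z in [('cliptop far',(192,114),182),('cliptop near',(194,181),182),('ctr',(193,147),182),('rack tl',(178.5,66),70),('tr',(211,66),70),('base tl',(162,66),10),('base tr',(228,66),10),('base bl',(162,161),10),('base br',(227,161),10)]: print(n,atz(p,f(*q),z))
S=lambda x,y:(230+(x-400)*.4,282+y*.4); C=lambda x,y:(320+x*.4,197+(y-300)*.4)
# finger tips: scene two fingers, side
print('tipscene',C(202,350),C(243,332),proj(b,[468.2,181.6,243.2]),proj(b,[468.2,181.6,266]))
print('side',S(580,42),proj(a,[468.2,181.6,243.2]),proj(a,[468.2,181.6,266]))
print('wrist finger mid',proj(p,[468.2,181.6,243.2]),proj(p,[468.2,181.6,266]))
```

```text
190 [72 75 75 67 74 88 92 90 88 95 94 94 95 93 81 55 39 49 71 75 73 71 77]
210 [ 80  81  80  69  92 100 103 102 103 106 105 103 101 100  92  65  35  42
  72  76  73  73  73]
230 [ 83  78  79  78  86  99 101 102 104 106 103 104 100 100 100  72  34  36
  46  55  72  77  73]
250 [ 85  84  83  84  90 106 112 116 114 117 116 113 109 109 105  75  35  43
  56  77  84  81  83]
270 [ 83  79  84  80  90 108 113 112 114 115 117 113 113 110 104  80  56  58
  61  78  78  80  80]
285 [137 138 136 133 109 105 109 113 114 114 113 113 111 108 106  83  92  94
  92 122 131 125 132]
[493.6 252.  410.4]
cliptop far [476.2 217.  182. ]
cliptop near [456.1 155.4 182. ]
ctr [466.7 187.9 182. ]
rack tl [472.1 262.8  70. ]
tr [510.7 249.2  70. ]
base tl [445.3 272.9  10. ]
base tr [537.4 240.5  10. ]
base bl [390.3 133.9  10. ]
base br [491.1  98.5  10. ]
tipscene (400.8, 217.0) (417.2, 209.8) [[407.5 219.2]] [[408.8 212.2]]
side (302.0, 298.8) [[298.7 295.4]] [[298.  288.2]]
wrist finger mid [[314.5 287.6]] [[314.2 311.8]]
```

Call:
step_arm:
  series:
    - [[0, 0, 0, 0.025, -0.02, 0, 0.5], [0, 0, 0, 0, 0, 0.15, 0.5], [0, 0, 0, 0, 0, 0.15, 0.5], [0, 0, 0, 0, 0, 0.15, 0.5], [0, 0, 0, 0, 0, 0.15, 0.5], [0, 0, 0, 0, 0, 0.1, 0.5], [0, 0, 0, 0, 0, 0, 0.5], [0, 0, 0, 0, 0, 0, 0.5]]

```text
clock: 10.85
eef_pos: [466.8, 186.6, 139.4]
tool_rot: [-3.142, -0.0, 1.237]
force: [0.3, 0.9, 0.6]
width: 42.9
gripper_force: 0.0
```

Run:
```python
from h import *
p=shot('wrist','w5');a=shot('side','s5');b=shot('scene','c5')
i=[cv2.imread(f'pics/{n}.png') for n in('w5','s5','c5')]
i=[cv2.resize(i[0][120:420,120:520],(400,300)),cv2.resize(i[1][282:372,240:360],(400,300),interpolation=cv2.INTER_CUBIC),cv2.resize(i[2][197:287,340:460],(400,300),interpolation=cv2.INTER_CUBIC)];i.append(i[0]*0)
cv2.imwrite('pics/v5.png',np.clip(np.vstack([np.hstack(i[:2]),np.hstack(i[2:])])*1.7,0,255).astype(np.uint8))
```

```text
(no output)
```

View pics/v5.png

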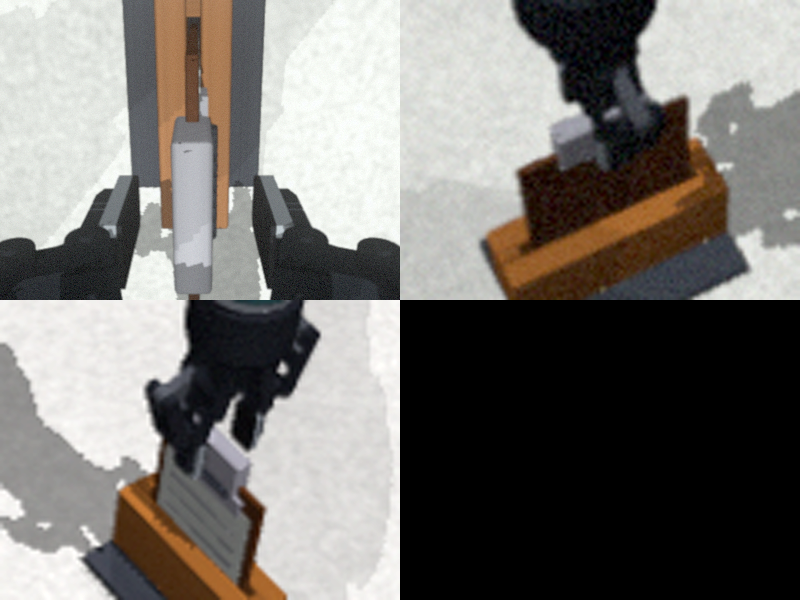

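The pads straddle the clip, centred within about 1 mm. I'll go 11 mm lower and close.

Call:
step_arm:
  series:
    - [[0, 0, 0, 0, -0.005, 0.075, 0.5], [0, 0, 0, 0, 0, 0, 0.5], [0, 0, 0, 0, 0, 0, 0.7], [0, 0, 0, 0, 0, 0, 1], [0, 0, 0, 0, 0, 0, 1], [0, 0, 0, 0, 0, 0, 1], [0, 0, 0, 0, 0, 0, 1], [0, 0, 0, 0, 0, 0, 1], [0, 0, 0, 0, 0, 0, 1]]

```text
clock: 11.9
eef_pos: [466.3, 186.6, 128.0]
tool_rot: [3.141, -0.0, 1.237]
force: [-0.0, 1.1, 2.8]
width: 12.9
gripper_force: 58.8
```

Call:
step_arm:
  series:
    - [[0, 0, 0, 0, 0, -0.05, 1], [0, 0, 0, 0, 0, -0.08, 1], [0, 0, 0, 0, 0, -0.1, 1], [0, 0, 0, 0, 0, -0.1, 1], [0, 0, 0, 0, 0, -0.1, 1], [0, 0, 0, 0, 0, -0.1, 1], [0, 0, 0, 0, 0, 0, 1]]

```text
clock: 12.6
eef_pos: [467.4, 187.0, 209.8]
tool_rot: [3.138, -0.003, 1.237]
force: [-0.5, -0.1, -0.6]
width: 13.1
gripper_force: 58.6
```

Call:
step_arm:
  series:
    - [[0, 0, 0, 0, 0, -0.15, 1], [0, 0, 0, 0, 0, -0.15, 1], [0, 0, 0, 0, 0, -0.15, 1], [0, 0, 0, 0, 0, -0.15, 1], [0, 0, 0, 0, 0, -0.15, 1], [0, 0, 0, 0, 0, -0.1, 1], [0, 0, 0, 0, 0, 0, 1], [0, 0, 0, 0, 0, 0, 1]]

```text
clock: 13.4
eef_pos: [465.6, 186.1, 334.1]
tool_rot: [-3.141, 0.001, 1.237]
force: [-0.3, 0.4, -1.3]
width: 12.6
gripper_force: 58.8
```

Call:
step_arm:
  series:
    - [[0, 0, 0, -0.11, 0.117, 0, 1], [0, 0, 0, -0.11, 0.117, 0, 1], [0, 0, 0, -0.11, 0.117, 0, 1], [0, 0, 0, -0.11, 0.117, 0, 1], [0, 0, 0, -0.11, 0.117, 0, 1], [0, 0, 0, -0.11, 0.117, 0, 1], [0, 0, 0, -0.11, 0.117, 0, 1], [0, 0, 0, -0.11, 0.117, 0, 1], [0, 0, 0, 0, 0, 0, 1]]

```text
clock: 14.3
eef_pos: [555.7, 11.0, 332.7]
tool_rot: [-3.14, 0.004, 1.231]
force: [-0.8, 0.1, -1.1]
width: 12.8
gripper_force: 58.8
```

Call:
step_arm:
  series:
    - [[-0.1, 0, 0, 0, 0, 0, 1], [-0.1, 0, 0, 0, 0, 0, 1], [-0.1, 0, 0, 0, 0, 0, 1], [-0.1, 0, 0, 0, 0, 0, 1], [-0.1, 0, 0, 0, 0, 0, 1], [-0.1, 0, 0, 0, 0, 0, 1], [-0.1, 0, 0, 0, 0, 0, 1], [-0.1, 0, 0, 0, 0, 0, 1], [-0.1, 0, 0, 0, 0, 0, 1], [-0.1, 0, 0, 0, 0, 0, 1], [0, 0, 0, 0, 0, 0, 1], [0, 0, 0, 0, 0, 0, 1]]

```text
clock: 15.5
eef_pos: [554.4, 13.2, 333.4]
tool_rot: [2.407, 0.008, 1.232]
force: [-0.0, 0.1, -1.6]
width: 13.1
gripper_force: 59.1
```

Run:
```python
from h import *
from scipy.spatial.transform import Rotation as Ro
np.set_printoptions(precision=2,suppress=True)
s=ctrl.read_state();print(s['qpos'],s['eef_pos'],s['width']);print(Ro.from_euler('xyz',s['tool_rot']).as_matrix())
p=shot('wrist','w6');a=shot('side','s6');b=shot('scene','c6')
i=[cv2.resize(cv2.imread(f'pics/{n}.png'),(400,300),interpolation=cv2.INTER_AREA) for n in('w6','s6','c6')]
i.append(cv2.resize(cv2.imread('pics/c6.png')[150:300,240:440],(400,300)))
cv2.imwrite('pics/v6.png',np.clip(np.vstack([np.hstack(i[:2]),np.hstack(i[2:])])*1.4,0,255).astype(np.uint8))
```

```text
[-0.34  0.13 -0.05  2.26  1.27  0.5  -1.81] [554.41  13.25 333.43] 13.11889007945513
[[ 0.33  0.7   0.63]
 [ 0.94 -0.24 -0.23]
 [-0.01  0.67 -0.74]]
```

View pics/v6.png

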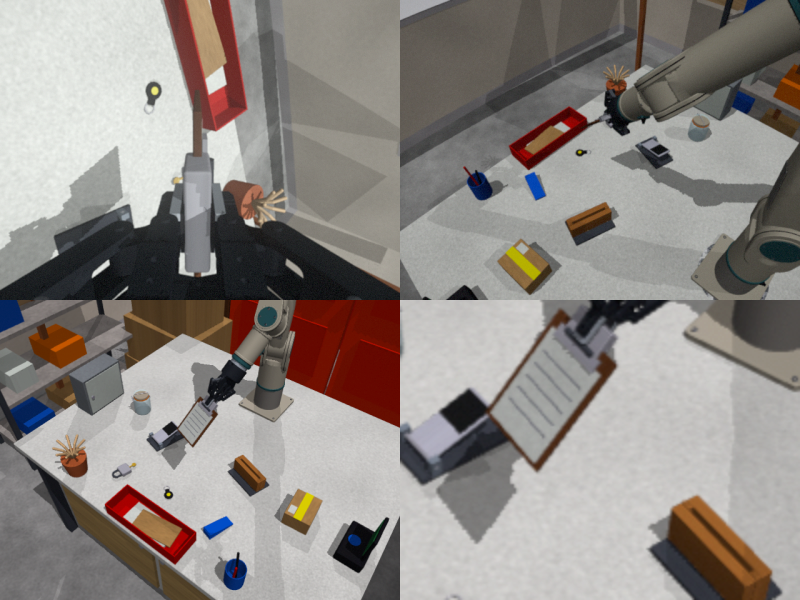

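The board is held clip end up, paper side facing up at a slant and well clear of the rack, and the other things have not moved. One small tilt correction, then I hand it in.

Call:
step_arm:
  series:
    - [[-0.05, 0, 0, 0, 0, 0, 1], [0, 0, 0, 0, 0, 0, 1], [0, 0, 0, 0, 0, 0, 1], [0, 0, 0, 0, 0, 0, 1], [0, 0, 0, 0, 0, 0, 1], [0, 0, 0, 0, 0, 0, 1], [0, 0, 0, 0, 0, 0, 1], [0, 0, 0, 0, 0, 0, 1]]

```text
clock: 16.45
eef_pos: [555.2, 12.5, 334.5]
tool_rot: [2.365, 0.007, 1.23]
force: [-0.1, -0.2, -1.5]
width: 13.1
gripper_force: 59.1
```

Run:
```python
from h import *
s=ctrl.read_state();print(s['tool_rot'],s['eef_pos'],s['width'],abs(s['qd']).max())
print(ctrl.finish_job())
```

```text
[2.36494818 0.00707307 1.23011668] [555.21930779  12.49807126 334.4897097 ] 13.094418228667212 0.0033049936291373113
the job is handed in; nothing more can be done
None
```

I pressed the treadle to its stop and it sprang back up. The clipboard is out of the rack and held still, clip end up and leaned about 45° with the paper facing up, its lower edge an estimated 25 cm above the shelf; I handed the job in at about 16.5 s.

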